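# Reset the tripped breaker under the power box's push-latch cover

### The job

A breaker in the bench power box has tripped. With a fingertip, press the shut cover so that it pops and springs open, push the one breaker button that stands out fully in, then press the cover down again until it latches and stays shut. Pick nothing up, and leave the parts bin, the tape roll and the screwdriver where they are.

Things in the scene. Friction and masses are not known exactly. Their poses are not given: they have to be found in the camera images.
- powerbox: white bench power box, bolted down, 150 (x) by 210 (y) by 62 mm high; origin: centre of its underside. y -105 to +22 mm: a well under a grey hinged cover, 130 mm wide (x) and open from y = -83 to +20 mm, its panel 45 mm and rim 62 mm above the bench. y +22 to +105 mm: a deck 62 mm high with two flat sockets (tops 64 mm). Low lugs at -x and +x; a steel conduit 45 mm high leaves at +y.
- cover (a joint): cover angle, rad: 0 shut and latched, 1.66 open stop (leans back a little over the sockets), -0.046 pressed right in. Push-push latch: pressing the shut cover past -0.035 (4 mm at the ridges) frees it; let go and a spring swings it fully open in 1 s. The spring always pushes (1 to 2 N): to shut it, push it over and down past -0.035, best to the stop, let go; it rests at 0 to 0.01. 10 N is ample.
- cover_press (a point): centre of four fine ridges on the cover's outer face, the place to press: midway along the cover, 105 mm from the hinge axis, 71 mm above the bench when shut; moves with the cover. The cover is 150 mm along the hinge and ends 127 mm from the hinge axis; its outer face lies 5 mm from the axis (above it when shut, on the sockets' side when open).
- cover_hinge (a point): middle of the hinge axis, 66 mm above the bench, 22 mm to +y of the box's centre; fixed to the box and turned with it. The axis lies along its x; the shut cover reaches to its -y, the open cover stands up 127 mm above it.
- reset_button (a joint): how far the tripped breaker's button is pushed in, in m: 0 to 0.0012 at the start (tripped, out), 0.007 fully in. It moves straight down, resists with about 4 N and stays where it is left.
- button_top (a point): centre of the top of the tripped breaker's round black button, 14 mm across: 59 mm above the bench when tripped, 52 mm fully in. It is one of three alike breakers in a row along the box's x, 36 mm apart, 72 mm to the -y side of the hinge axis; any of the three places may hold it. Hidden until the cover is open.
- breaker_b: a breaker that has not tripped: steel nut 25 mm across, its black button only 7 mm above the panel (2 mm above its neck); origin: on the panel, under its centre
- breaker_c: another breaker that has not tripped, just like breaker_b
- parts_bin: open cardboard parts bin with ball bearings in it, 150 by 75 by 75 mm high, loose on the bench beyond the cover's free edge; origin: centre of its underside. Leave alone.
- tape_roll: roll of brown tape lying flat, 92 mm across and 48 mm high, loose on the bench at the far (+x) side of the box; origin: centre of its underside. Leave alone.
- driver: screwdriver with a black handle, 190 mm long and about 30 mm high, loose on the bench at the near (-x) side of the box; origin: under its middle. Leave alone.

How it is judged:
On the way, in this order (a step that is already met when the one before it is completed fails the run):
1. the shut cover is pressed in past its latch (value of joint cover below -0.025 rad).
2. the cover has sprung wide open (value of joint cover above 1.45 rad), for 0.2 s.
3. the tripped button is pushed fully in while the cover is open (value of joint reset_button above 0.0055 m and value of joint cover above 0.8 rad), for 0.2 s.
At the end, for the whole second after the job is handed in: the cover is shut and latched, at rest (joint between -0.015 and 0.02 rad), the tripped breaker's button is in to within 1.5 mm of its stop, and the bin, tape roll and screwdriver are within 30 mm of where they stood (value of joint cover between -0.015 and 0.02 rad and velocity of joint cover below 0.1 rad/s and value of joint reset_button above 0.0055 m and distance of each of parts_bin, tape_roll, driver from where it was at the start of the episode below 0.03 m); the robot touches nothing.
It fails at once if the parts bin is picked up or shifted by more than 30 mm (distance of parts_bin from where it was at the start of the episode above 0.03 m).
It fails at once if the tape roll is picked up or shifted by more than 30 mm (distance of tape_roll from where it was at the start of the episode above 0.03 m).
It fails at once if the screwdriver is picked up or shifted by more than 30 mm (distance of driver from where it was at the start of the episode above 0.03 m).
It also fails if it takes over 54 s, if anything falls off the work surface, if the arm or the gripper's body presses on something with over 40 N, if the wrist force passes 120 N, or if a joint passes its speed limit or range.

### The arm

A 7-joint arm with a two-finger parallel gripper is mounted at the origin on the work surface. World frame = base frame: x ahead of the robot, y to its left, z up, the work surface at z = 0. Lengths are in m, angles in rad, forces in N, time in s.
With the tool pointing down it reaches from about 0.4 to 0.9 m from the base axis. Payload 5.5 kg.
Tool frame: the origin (TCP) lies between the finger pads; the fingertips stand 17 mm ahead of it and the grasp point (between the pads) lies 2 mm behind it; z points along the fingers, y is the direction in which the jaws open and shut (so a half turn about z gives the same grasp; the last joint's range is limited). The gripper opens to 92 mm and grips with 3 to 60 N. Pads are 19 mm wide; open, the fingers measure 130 mm over their backs; the gripper's body (75 mm by 190 mm) begins 47 mm behind the grasp point.
Start: joints at [-0.879, 0.501, -0.427, 1.55, 0.221, 1.138, -0.21], TCP at [0.27, 0.591, 0.244] pointing down, gripper open.
Joint ranges: [-2.88, 2.88], [-0.31, 2.03], [-1.54, 1.56], [0.2, 2.42], [-1.41, 4.55], [0.19, 2.02], [-2.57, 2.57]. Speed limits (rad/s): [2.57, 2.57, 3.14, 3.14, 3.14, 3.14, 3.14].

### API

Orientations are given as a rotation vector (axis times angle).
In Python, from rig import arm, read_camera, spotter gives the robot as it stands.
- The arm moves only by the shell command python3 -m jog 'ROWS' [FORCE]. ROWS is a JSON object of lists of equal length, an entry for each row: "travel": the shift along the world's x, y, z in m, a list of three; "dr": the turn, a rotation vector about the world's x, y, z in degrees, a list of three; "claw": the opening in per cent of the stroke, from 0 (shut) to 100 (fully open). In form: {"travel": [[x, y, z], ...], "dr": [[rx, ry, rz], ...], "claw": [claw, ...]}. A call has 1 to 12 rows; each row is the pose to reach, as a shift and turn from the pose measured when the call began; what a row does not reach only later rows make up. A row lasts 1/8 s, in which the tool goes at most 62.5 mm and 10.7 degrees, less where a joint would pass 70% of its speed; a pose out of reach is approached as far as the arm can. A call with a gripper value outside its range is refused whole. The fingers move at their own pace and stop on an object; FORCE is the grip in N (left out, the last holds). Time passes only in rows, so rows that repeat a pose let the fingers close. It gives the time, the measured TCP pose, the force and the opening at its end, in the units of the state.
- arm.state(): the state, without advancing time (a new reading comes with each control period).
- read_camera(name): name is "side" or "top"; returns a dict with "color" (420x560x3 uint8, red, green, blue), "intrinsics" (3x3 intrinsics, pixels), "R" (3x3) and "t" (3): a world point X has camera coordinates R X + t. Camera axes: x right, y down, z forward; pixel columns grow to the right and rows downward; lengths in m; the calibration is good to about 2 mm. A picture is of the moment at which its call begins. There is no depth.
- arm.sign_off(): hands the job in, once; it reports no verdict.
Trained networks look in the newest picture that a camera, given by its name, has taken for a name from the list of things; names that differ only in an ending like _2 or _b are one class to them, and where a whole thing is asked for, a point or a joint stands for the part that bears it (a point fixed in the world has none). Each returns a list of dicts, best first, with "conf" (0 to 1); they miss things now and then, are a little off and sometimes report something else, mostly with a low value. They report only what shows in the picture. A call takes as long as a camera call.
- spotter.search_frame(camera, target): "at" ([x, y, z] in m, in world coordinates, good to about 4 mm: the middle of the surface that is visible of it).
- spotter.spot_point(camera, target): "at" ([x, y, z] in m, in world coordinates, good to about 4 mm: a listed point, or the origin of a listed thing).
The state is a dict: "time_s": time; "q": joint angles; "joint_vel": joint speeds; "joint_efforts": joint torques, N m; "tool_pos": TCP position; "tcp_rot": TCP orientation; "force": force on the tool from outside, world axes, zero at the start; "ft_torque": the same for the moment, N m; "finger_gap": finger opening in m.
Only numpy, scipy, OpenCV 4.12 (cv2) and the standard library are available. Lean on these libraries where they do the work, as an engineer would, in place of code of your own. Each camera call takes 0.05 s, during which the arm holds its last target.

## Working session

There is one attempt and no reset: what is moved stays moved. The work goes in short steps, Python scripts to look and compute and a shell command to move; the robot and the scene stay as the last step left them, time stands still between calls to the robot, and variables do not carry over. Pictures are saved under pics/ and viewed, and the job is handed in when it is done.

```bash
mkdir -p pics; ls
python3 - <<'E'
from rig import arm, read_camera, spotter
import cv2
for n in ["side","top"]:
    c=read_camera(n); cv2.imwrite(f"pics/{n}0.png",c["color"][:,:,::-1])
    print(n,c["intrinsics"].tolist(),c["R"].tolist(),c["t"].tolist())
    for t in ["cover_press","cover_hinge","powerbox","parts_bin","tape_roll","driver"]:
        print(t,[(d["conf"],[round(v,4) for v in d["at"]]) for d in spotter.spot_point(n,t)[:2]])
print(arm.state())
E
```

```text
pics
side [[410.11297988386985, 0.0, 285.39257966523496], [0.0, 410.11297988386985, 217.1008502853674], [0.0, 0.0, 1.0]] [[-0.9838201472057839, -0.1791391212957297, -0.0026633012189923966], [-0.13315125934371305, 0.741042339837565, -0.6581238429834082], [0.11986934590283095, -0.6471208741722524, -0.7529049834629647]] [0.5620096189459332, 0.1175307966951065, 0.6871660581719048]
cover_press [(0.85, [0.5453, -0.0978, 0.071])]
cover_hinge [(0.81, [0.5157, -0.0014, 0.0642])]
powerbox [(0.71, [0.5215, -0.0208, 0.0018]), (0.46, [0.519, 0.0007, 0.0637])]
parts_bin [(0.9, [0.5411, -0.2689, 0.0002])]
tape_roll [(0.79, [0.6994, -0.0426, 0.0009])]
driver [(0.58, [0.3726, -0.0463, 0.0015])]
top [[544.8938865256885, 0.0, 283.7997713693134], [0.0, 544.8938865256885, 208.32498661574573], [0.0, 0.0, 1.0]] [[0.0019172114244370034, -0.9999934275309219, 0.003077205763767691], [-0.9743660830178332, -0.0025603115309815283, -0.22495373095227536], [0.22496013105623489, -0.0025670410637307923, -0.9743645876853995]] [-0.012109460597250278, 0.5912833814749855, 0.870580118145147]
cover_press [(0.68, [0.5466, -0
[... 223 characters left out ...]
4, -0.0435, -0.0029])]
{'time_s': 0.7, 'q': array([-0.87882286,  0.50082084, -0.42698705,  1.55042454,  0.22081168,
        1.13829164, -0.21029984]), 'joint_vel': array([-0.00126057,  0.00053745, -0.00178442, -0.00025482, -0.00089803,
       -0.00019223, -0.00106922]), 'joint_efforts': array([ 3.23678378e-04, -5.66279161e+01, -5.80865890e+00, -2.79453099e+01,
       -6.64711744e-02,  2.05069740e-02,  5.22334858e-05]), 'tool_pos': array([0.27021811, 0.59116754, 0.24376697]), 'tcp_rot': array([6.68321955e-01, 3.06966330e+00, 1.18231799e-04]), 'force': array([ 0.26541252,  0.79317277, -0.05835166]), 'ft_torque': array([ 0.01257352,  0.03827017, -0.03886852]), 'finger_gap': 0.09141135215869345}
```

View pics/side0.png

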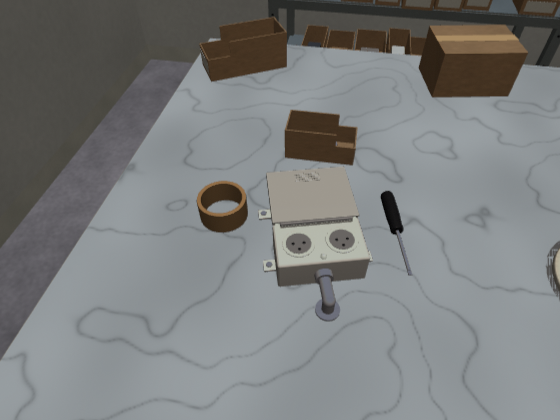

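View pics/top0.png

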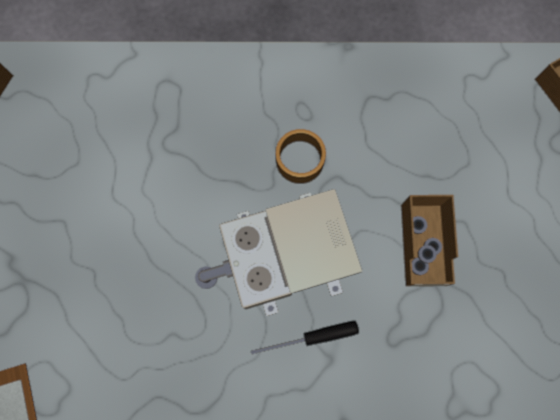

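The top view shows the cover with corners near (335,191), (360,271), (289,292) and (267,207). The ridges are at about (336,233), the bin is to the right of the cover, the tape is above it and the driver below it. I'll work out the box pose from the corners and compare it with the spotter.

```bash
cat > h.py <<'E'
import numpy as np
from rig import arm, read_camera, spotter
from scipy.spatial.transform import Rotation as Ro
def back(c,uv,z):
    K,R,t=np.array(c["intrinsics"]),np.array(c["R"]),np.array(c["t"])
    d=R.T@np.linalg.solve(K,[uv[0],uv[1],1.]); o=-R.T@t
    return o+d*(z-o[2])/d[2]
E
python3 - <<'E'
from h import *
import cv2
c=read_camera("top")
im=c["color"]; crop=cv2.resize(im[170:320,190:380],None,fx=4,fy=4,interpolation=cv2.INTER_CUBIC)
cv2.imwrite("pics/crop1.png",crop[:,:,::-1])
P=[back(c,p,.071) for p in [(335,191),(360,271),(289,292),(267,207)]]
for p in P: print(p.round(4))
e=P[0]-P[1]; print("free edge len",np.linalg.norm(e),np.degrees(np.arctan2(e[1],e[0])), "mid",(P[0]+P[1])/2)
print("ridges",back(c,(336,233),.071))
E
```

```text
[ 0.6214 -0.0992  0.071 ]
[ 0.4833 -0.1383  0.071 ]
[ 0.4483 -0.0196  0.071 ]
[0.5927 0.0181 0.071 ]
free edge len 0.14353596795537396 15.81941294214286 mid [ 0.55237898 -0.11872686  0.071     ]
ridges [ 0.54772464 -0.09944321  0.071     ]
```

View pics/crop1.png

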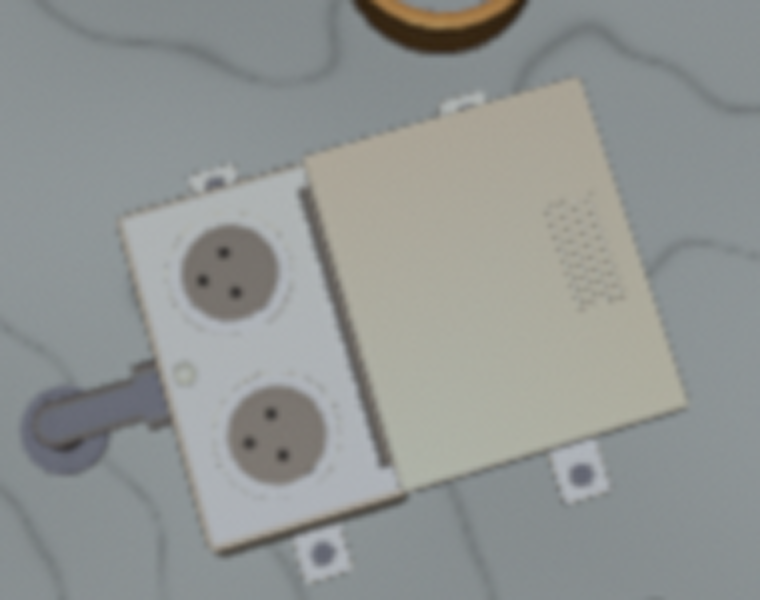

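The corners, ridges and spotter agree: box yaw is about 17°, cover_press about (0.547, -0.099) and the hinge about (0.516, -0.001). Next I turn the jaws along the box's x, close them, and move above the ridges.

```bash
python3 -m jog '{"travel":[[0.02,-0.05,0],[0.04,-0.1,0],[0.06,-0.15,0],[0.08,-0.2,0],[0.1,-0.25,0],[0.12,-0.3,0],[0.14,-0.35,0],[0.16,-0.4,0],[0.18,-0.45,0],[0.2,-0.5,0],[0.22,-0.55,0],[0.24,-0.6,0]],"dr":[[0,0,-6],[0,0,-12],[0,0,-18],[0,0,-24],[0,0,-30],[0,0,-36],[0,0,-42],[0,0,-48.4],[0,0,-48.4],[0,0,-48.4],[0,0,-48.4],[0,0,-48.4]],"claw":[0,0,0,0,0,0,0,0,0,0,0,0]}' 20
python3 - <<'E'
from h import *
s=arm.state(); R=Ro.from_rotvec(s["tcp_rot"]).as_matrix()
print(s["tool_pos"],np.degrees(np.arctan2(R[1,1],R[0,1])),R[:,2],s["q"],s["finger_gap"],s["force"])
E
```

```text
time_s: 2.25
tool_pos: [0.5109, -0.0103, 0.2442]
tcp_rot: [1.867, 2.526, 0.001]
force: [0.0, 1.0, -0.5]
finger_gap: -0.0
[ 0.51089293 -0.01030387  0.24421929] 17.05790643463566 [ 1.18950495e-03  2.03329802e-04 -9.99999272e-01] [-0.06421339  0.21966198  0.03664794  1.9091826  -0.00961767  1.01171683
  0.27436298] -8.290145211964025e-06 [ 0.01401292  1.0274947  -0.48180193]
```

```bash
python3 -m jog '{"travel":[[0.018,-0.045,0],[0.036,-0.089,-0.02],[0.036,-0.089,-0.07],[0.036,-0.089,-0.115],[0.036,-0.089,-0.135],[0.036,-0.089,-0.143],[0.036,-0.089,-0.143]],"dr":[[0,0,0],[0,0,0],[0,0,0],[0,0,0],[0,0,0],[0,0,0],[0,0,0]],"claw":[0,0,0,0,0,0,0]}'
python3 - <<'E'
from h import *
import cv2
for n in ["side","top"]:
    c=read_camera(n); cv2.imwrite(f"pics/{n}2.png",c["color"][100:320,150:430,::-1].repeat(2,0).repeat(2,1))
E
```

```text
time_s: 3.12
tool_pos: [0.5471, -0.0992, 0.1013]
tcp_rot: [1.867, 2.526, 0.001]
force: [-0.3, -0.3, -0.3]
finger_gap: 0.0005
```

View pics/side2.png

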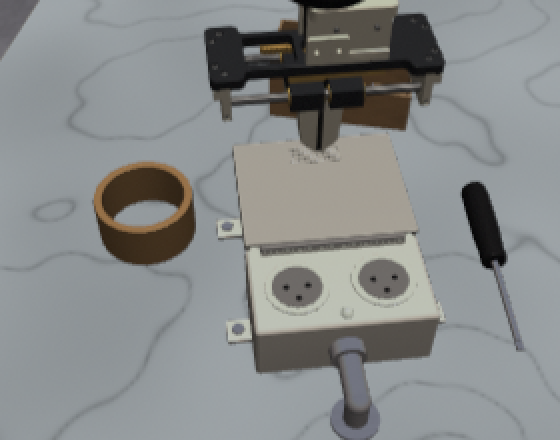

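The closed fingertips hang just above the ridges at about (318,152) in this crop. I'll press now.

```bash
python3 -m jog '{"travel":[[0,0,-0.006],[0,0,-0.011],[0,0,-0.014],[0,0,-0.016],[0,0,-0.018],[0,0,-0.018]],"dr":[[0,0,0],[0,0,0],[0,0,0],[0,0,0],[0,0,0],[0,0,0]],"claw":[0,0,0,0,0,0]}'
```

```text
time_s: 3.98
tool_pos: [0.5478, -0.0994, 0.0843]
tcp_rot: [1.866, 2.524, 0.003]
force: [-0.9, 0.1, 1.9]
finger_gap: 0.0005
```

```bash
python3 -m jog '{"travel":[[0,0,-0.002],[0,0,-0.003],[0,0,-0.003]],"dr":[[0,0,0],[0,0,0],[0,0,0]],"claw":[0,0,0]}'
```

```text
time_s: 4.35
tool_pos: [0.548, -0.0995, 0.0833]
tcp_rot: [1.866, 2.524, 0.004]
force: [-6.5, 0.6, 19.1]
finger_gap: 0.0007
```

The cover is at its stop. I'll retreat up and away.

```bash
python3 -m jog '{"travel":[[0,0,0.03],[0.012,-0.038,0.075],[0.022,-0.07,0.12],[0.03,-0.1,0.16],[0.03,-0.1,0.18],[0.03,-0.1,0.18],[0.03,-0.1,0.18],[0.03,-0.1,0.18],[0.03,-0.1,0.18],[0.03,-0.1,0.18]],"dr":[[0,0,0],[0,0,0],[0,0,0],[0,0,0],[0,0,0],[0,0,0],[0,0,0],[0,0,0],[0,0,0],[0,0,0]],"claw":[0,0,0,0,0,0,0,0,0,0]}'
python3 - <<'E'
from h import *
import cv2
for n in ["side","top"]:
    c=read_camera(n); cv2.imwrite(f"pics/{n}3.png",c["color"][100:320,150:430,::-1].repeat(2,0).repeat(2,1))
    for t in ["button_top","breaker_b","cover_hinge","cover_press"]:
        print(n,t,[(d["conf"],[round(v,4) for v in d["at"]]) for d in spotter.spot_point(n,t)[:3]])
E
```

```text
time_s: 5.6
tool_pos: [0.5779, -0.1992, 0.2628]
tcp_rot: [1.866, 2.525, 0.003]
force: [0.5, -0.5, -0.2]
finger_gap: 0.0006
side button_top []
side breaker_b []
side cover_hinge [(0.71, [0.5156, -0.0, 0.061]), (0.29, [0.5217, -0.0193, 0.0054])]
side cover_press [(0.88, [0.5087, 0.017, 0.172])]
top button_top [(0.57, [0.5743, -0.0631, 0.0595])]
top breaker_b [(0.73, [0.5395, -0.0719, 0.0475]), (0.57, [0.5042, -0.0737, 0.0484])]
top cover_hinge [(0.87, [0.5184, -0.0009, 0.0642])]
top cover_press [(0.86, [0.5131, 0.0149, 0.17])]
```

View pics/side3.png

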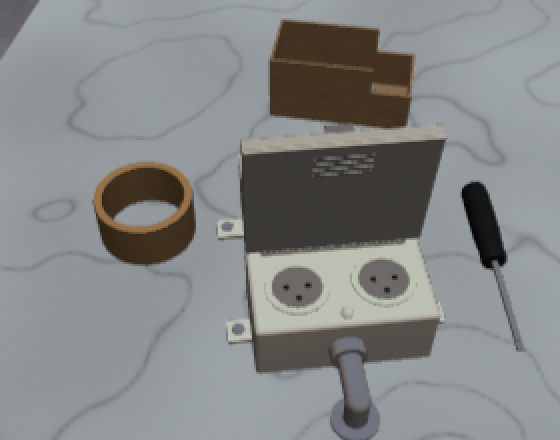

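View pics/top3.png

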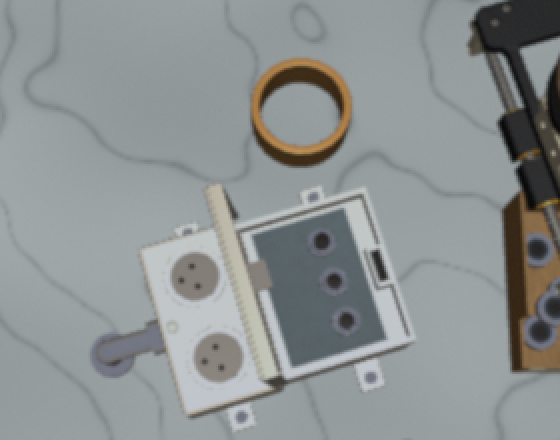

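The cover is open. The three breakers are at crop (321,240), (333,281) and (346,320). I'll zoom in to check which one stands out.

Run:
```python
from h import *
import cv2
c=read_camera("top"); im=c["color"][205:275,290:340]
cv2.imwrite("pics/zoom4.png",cv2.resize(im[:,:,::-1],None,fx=8,fy=8,interpolation=cv2.INTER_CUBIC))
for i in range(2):
  for t in ["button_top","breaker_b"]:
    print(t,[(d["conf"],[round(v,4) for v in d["at"]]) for d in spotter.spot_point("top",t)[:3]])
  c=read_camera("top")
```

```text
button_top [(0.54, [0.5727, -0.0562, 0.0574])]
breaker_b [(0.59, [0.5007, -0.0751, 0.0457]), (0.48, [0.5392, -0.068, 0.0467])]
button_top [(0.41, [0.5702, -0.0623, 0.058])]
breaker_b [(0.64, [0.5017, -0.0757, 0.0477]), (0.56, [0.5392, -0.0701, 0.049])]
```

View pics/zoom4.png

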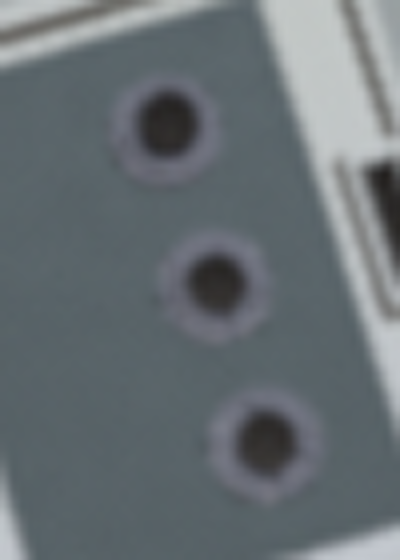

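The top one has its button offset most from its nut, so it stands tallest. That matches the spotter: +x place, (0.572, -0.060). I check it with my own code.

```bash
python3 - <<'E'
from h import *
c=read_camera("top")
for b,n in [((168,123),(164,129)),((217,285),(214,287)),((266,441),(266,445))]:
    for z in (.059,.052): print(z,back(c,(289.94+b[0]/8,204.94+b[1]/8),z).round(4),end=' ')
    print("nut",back(c,(289.94+n[0]/8,204.94+n[1]/8),.048).round(4))
E
python3 -m jog '{"travel":[[0,0.045,0],[-0.003,0.09,0],[-0.006,0.139,-0.02],[-0.006,0.139,-0.07],[-0.006,0.139,-0.12],[-0.006,0.139,-0.16],[-0.006,0.139,-0.175],[-0.006,0.139,-0.175]],"dr":[[0,0,0],[0,0,0],[0,0,0],[0,0,0],[0,0,0],[0,0,0],[0,0,0],[0,0,0]],"claw":[0,0,0,0,0,0,0,0]}'
```

```text
0.059 [ 0.5721 -0.0577  0.059 ] 0.052 [ 0.5736 -0.0581  0.052 ] nut [ 0.573  -0.0574  0.048 ]
0.059 [ 0.5367 -0.0679  0.059 ] 0.052 [ 0.5379 -0.0684  0.052 ] nut [ 0.5381 -0.068   0.048 ]
0.059 [ 0.5031 -0.0779  0.059 ] 0.052 [ 0.5041 -0.0785  0.052 ] nut [ 0.5037 -0.0788  0.048 ]
time_s: 7.5
tool_pos: [0.5718, -0.0605, 0.0879]
tcp_rot: [1.867, 2.525, 0.002]
force: [-0.7, 0.8, 0.6]
finger_gap: 0.0004
```

```bash
python3 -m jog '{"travel":[[0,0.002,-0.006],[0,0.002,-0.011],[0,0.002,-0.015],[0,0.002,-0.018],[0,0.002,-0.0205],[0,0.002,-0.0205],[0,0.002,-0.0205]],"dr":[[0,0,0],[0,0,0],[0,0,0],[0,0,0],[0,0,0],[0,0,0],[0,0,0]],"claw":[0,0,0,0,0,0,0]}'
```

```text
time_s: 8.38
tool_pos: [0.5725, -0.0584, 0.0689]
tcp_rot: [1.866, 2.524, 0.004]
force: [-3.6, 1.0, 13.2]
finger_gap: 0.0002
```

The button is at its stop: 13 N, tip at 52 mm. I'll lift clear and check.

```bash
python3 -m jog '{"travel":[[0,0,0],[0,0,0.04],[0,-0.01,0.09],[0,-0.02,0.14],[0,-0.05,0.19],[0,-0.1,0.2],[0,-0.14,0.2],[0,-0.14,0.2]],"dr":[[0,0,0],[0,0,0],[0,0,0],[0,0,0],[0,0,0],[0,0,0],[0,0,0],[0,0,0]],"claw":[0,0,0,0,0,0,0,0]}'
python3 - <<'E'
from h import *
import cv2
c=read_camera("top"); im=c["color"][205:275,290:340]
cv2.imwrite("pics/zoom5.png",cv2.resize(im[:,:,::-1],None,fx=8,fy=8,interpolation=cv2.INTER_CUBIC))
for t in ["button_top","breaker_b","cover_press","cover_hinge"]:
    print(t,[(d["conf"],[round(v,4) for v in d["at"]]) for d in spotter.spot_point("top",t)[:3]])
E
```

```text
time_s: 9.38
tool_pos: [0.5711, -0.2036, 0.2687]
tcp_rot: [1.875, 2.517, 0.0]
force: [0.2, -0.0, 0.2]
finger_gap: 0.0005
button_top [(0.49, [0.5728, -0.0604, 0.0516])]
breaker_b [(0.69, [0.5023, -0.0764, 0.0448]), (0.68, [0.5376, -0.0698, 0.0445])]
cover_press []
cover_hinge [(0.61, [0.5151, -0.0007, 0.0674])]
```

View pics/zoom5.png

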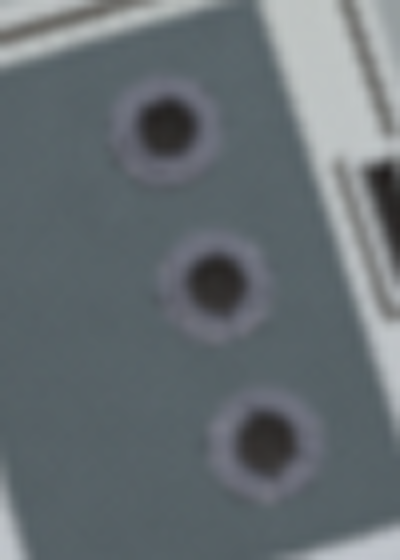

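The button now sits centred in its nut like the others, and the spotter puts it at 51.6 mm. Next I go over and behind the open cover.

```bash
python3 -m jog '{"travel":[[-0.012,0.045,0.01],[-0.026,0.095,0.01],[-0.04,0.145,0.01],[-0.054,0.195,0.01],[-0.067,0.24,0.01],[-0.074,0.265,0.01],[-0.074,0.265,-0.02],[-0.074,0.265,-0.06],[-0.074,0.265,-0.09],[-0.074,0.265,-0.1],[-0.074,0.265,-0.1]],"dr":[[0,0,0],[0,0,0],[0,0,0],[0,0,0],[0,0,0],[0,0,0],[0,0,0],[0,0,0],[0,0,0],[0,0,0],[0,0,0]],"claw":[0,0,0,0,0,0,0,0,0,0,0]}'
python3 - <<'E'
from h import *
H=np.array([.517,-.001]);u=np.array([.292,-.956])
p=arm.state()["tool_pos"]; print(p)
for th in [95,80,65,50,40,30,20,10,4,0,-2.7]:
    a=np.radians(th); r=104
    if th>60: r=88+ (95-th)/35*16
    s=r*np.cos(a)-5*np.sin(a); h=r*np.sin(a)+5*np.cos(a)
    ts=(s-9.5 if th>0 else 100)/1000
    tgt=np.r_[H+u*ts,.066+h/1000+.017]; print(th,round(ts,4),round(h),tgt.round(3),(tgt-p).round(3))
E
```

```text
time_s: 11.0
tool_pos: [0.4984, 0.069, 0.1684]
tcp_rot: [1.863, 2.529, 0.004]
force: [-0.3, 0.2, 0.0]
finger_gap: 0.0004
[0.49843297 0.06898785 0.16837949]
95 -0.0222 87 [0.511 0.02  0.17 ] [ 0.012 -0.049  0.002]
80 0.002 94 [ 0.518 -0.003  0.177] [ 0.019 -0.072  0.009]
65 0.029 94 [ 0.525 -0.029  0.177] [ 0.027 -0.098  0.009]
50 0.0535 83 [ 0.533 -0.052  0.166] [ 0.034 -0.121 -0.002]
40 0.067 71 [ 0.537 -0.065  0.154] [ 0.038 -0.134 -0.015]
30 0.0781 56 [ 0.54  -0.076  0.139] [ 0.041 -0.145 -0.029]
20 0.0865 40 [ 0.542 -0.084  0.123] [ 0.044 -0.153 -0.045]
10 0.0921 23 [ 0.544 -0.089  0.106] [ 0.045 -0.158 -0.062]
4 0.0939 12 [ 0.544 -0.091  0.095] [ 0.046 -0.16  -0.073]
0 0.1 5 [ 0.546 -0.097  0.088] [ 0.048 -0.166 -0.08 ]
-2.7 0.1 0 [ 0.546 -0.097  0.083] [ 0.048 -0.166 -0.085]
```

```bash
python3 -m jog '{"travel":[[0.006,-0.025,0],[0.012,-0.049,0.002],[0.016,-0.06,0.006],[0.019,-0.072,0.009],[0.023,-0.085,0.009],[0.027,-0.098,0.009],[0.031,-0.11,0.004],[0.034,-0.121,-0.002],[0.036,-0.128,-0.008],[0.038,-0.134,-0.015],[0.041,-0.145,-0.029],[0.041,-0.145,-0.029]],"dr":[[0,0,0],[0,0,0],[0,0,0],[0,0,0],[0,0,0],[0,0,0],[0,0,0],[0,0,0],[0,0,0],[0,0,0],[0,0,0],[0,0,0]],"claw":[0,0,0,0,0,0,0,0,0,0,0,0]}'
python3 - <<'E'
from h import *
import cv2
c=read_camera("side"); cv2.imwrite("pics/side6.png",c["color"][100:320,150:430,::-1].repeat(2,0).repeat(2,1))
print((np.array([.546,-.097,.083])-arm.state()["tool_pos"]).round(4))
E
```

```text
time_s: 12.5
tool_pos: [0.5387, -0.0774, 0.1379]
tcp_rot: [-1.865, -2.528, -0.001]
force: [0.1, 0.5, 1.2]
finger_gap: 0.0004
[ 0.0071 -0.0202 -0.0555]
```

View pics/side6.png

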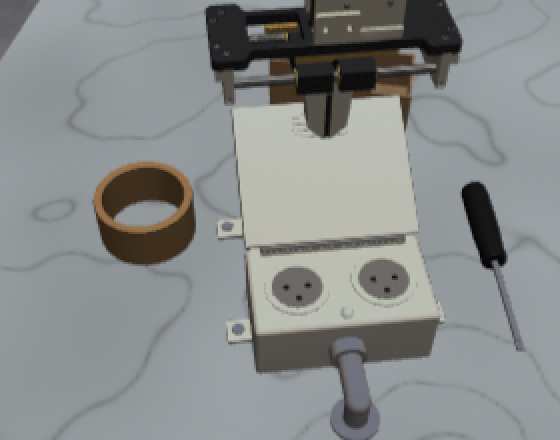

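The fingertip at (327,135) is holding the cover about 30° open, near the ridges. I'll continue down to the stop.

```bash
python3 -m jog '{"travel":[[0.002,-0.006,-0.01],[0.004,-0.011,-0.02],[0.005,-0.015,-0.031],[0.006,-0.018,-0.04],[0.007,-0.02,-0.046],[0.007,-0.02,-0.051],[0.007,-0.02,-0.0545],[0.007,-0.02,-0.057],[0.007,-0.02,-0.0575],[0.007,-0.02,-0.0575]],"dr":[[0,0,0],[0,0,0],[0,0,0],[0,0,0],[0,0,0],[0,0,0],[0,0,0],[0,0,0],[0,0,0],[0,0,0]],"claw":[0,0,0,0,0,0,0,0,0,0]}'
```

```text
time_s: 13.8
tool_pos: [0.546, -0.0974, 0.0834]
tcp_rot: [1.865, 2.527, 0.002]
force: [-7.8, -0.4, 20.6]
finger_gap: 0.0003
```

The cover is at its stop, with 20 N on the tip. I'll lift straight up.

```bash
python3 -m jog '{"travel":[[0,0,0.01],[0,0,0.03],[0,0,0.07],[0.01,-0.04,0.12],[0.02,-0.08,0.16],[0.03,-0.11,0.18],[0.03,-0.11,0.18],[0.03,-0.11,0.18],[0.03,-0.11,0.18],[0.03,-0.11,0.18]],"dr":[[0,0,0],[0,0,0],[0,0,0],[0,0,0],[0,0,0],[0,0,0],[0,0,0],[0,0,0],[0,0,0],[0,0,0]],"claw":[0,0,0,0,0,0,0,0,0,0]}'
python3 - <<'E'
from h import *
import cv2
ims=[]
for n in ["side","top"]:
    c=read_camera(n); ims.append(cv2.resize(c["color"][100:320,150:470,::-1],None,fx=1.25,fy=1.25))
    for t in ["cover_press","cover_hinge","parts_bin","tape_roll","driver"]:
        print(n,t,[(d["conf"],[round(v,4) for v in d["at"]]) for d in spotter.spot_point(n,t)[:1]])
cv2.imwrite("pics/end7.png",np.hstack(ims)); s=arm.state(); print(s["time_s"],s["force"],abs(s["joint_vel"]).max())
E
```

```text
time_s: 15.05
tool_pos: [0.5758, -0.2061, 0.2626]
tcp_rot: [-1.863, -2.529, -0.002]
force: [0.8, 0.4, -0.5]
finger_gap: 0.0003
side cover_press [(0.88, [0.5449, -0.0956, 0.0723])]
side cover_hinge [(0.8, [0.5158, -0.0001, 0.0637])]
side parts_bin [(0.91, [0.5442, -0.2671, -0.0017])]
side tape_roll [(0.81, [0.6956, -0.042, 0.001])]
side driver [(0.77, [0.3721, -0.0451, 0.0005])]
top cover_press []
top cover_hinge [(0.88, [0.5135, 0.0013, 0.0655])]
top parts_bin []
top tape_roll [(0.58, [0.6968, -0.045, -0.0024])]
top driver [(0.95, [0.3719, -0.0476, -0.0043])]
15.65 [ 1.2952566   0.48223525 -0.04341397] 0.0016698757508554673
```

View pics/end7.png

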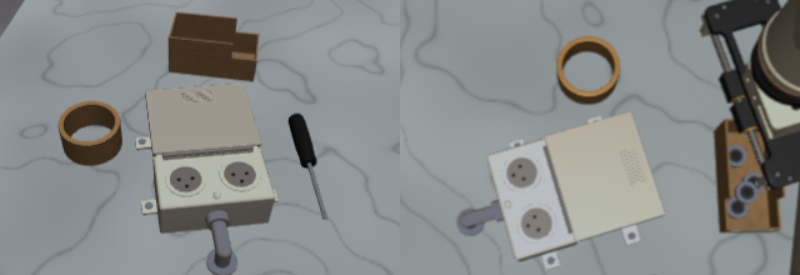

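The cover is flat and latched at (200,120), left panel. The bin, tape and driver haven't moved, and the arm is clear of everything.

```bash
python3 -c "
from rig import arm
print(arm.sign_off())"
```

```text
the job is handed in; nothing more can be done
None
```

The job is done and handed in, at about 16 s of the 54 s allowed. sign_off gives no verdict.

- **Opening the cover:** I pressed the ridges with the closed fingertips until the cover met its stop (about 19 N). It then sprang fully open.
- **Resetting the breaker:** The tripped button was the one at the +x end of the row. I pushed it in to its stop at 13 N, with the fingertip 52 mm above the bench. The picture afterwards showed it level with the other two, and the spotter put its top at 51.6 mm.
- **Shutting the cover:** I swung it over from behind and pressed it to its stop (about 20 N). After I let go it stayed shut, with the ridges measured at 72 mm against the 71 mm expected.
- **Other items:** The bin, tape roll and screwdriver read within about 5 mm of their starting positions, which is about the spotter's error. The arm was clear of everything at the end.

In the last top picture the spotter did not report the ridges or the bin; the gripper partly covered the bin in that view. Those two readings therefore come from the side camera alone. Nothing else failed or disagreed.

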